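# Clamp a die block on the magnetic work plate

## Robot

A 6-joint arm with a two-finger parallel gripper is mounted at the origin on the work surface. World frame = base frame: x ahead of the robot, y to its left, z up, the work surface at z = 0. Lengths are in m, angles in rad, forces in N, time in s.
With the tool pointing down it reaches from about 0.3 to 0.775 m from the base axis. Payload 14.6 kg.
Tool frame: the origin (TCP) lies at the very end of the fingers, on their centre line; the grasp point (between the pads) lies 19 mm behind it (env.grip_depth is the distance from the TCP to the grasp point, in m); z points along the fingers, y is the line along which they close (so a half turn about z gives the same grasp; the last joint's range is limited). The gripper opens to 94 mm and grips with 3 to 60 N. Pads are 16 mm wide; open, the fingers measure 119 mm over their backs; the gripper's body (75 mm by 177 mm) begins 78 mm behind the grasp point.
Start: joints at [-1.415, 0.3, 1.521, -0, 1.321, -0.067], TCP at [0.122, -0.536, 0.205] pointing down, gripper open.
Joint ranges: [-3.03, 3.03], [-0.79, 2.21], [0.23, 2.52], [-1.04, 4.18], [0, 3.07], [-2.55, 2.55]. Speed limits (rad/s): [2.22, 2.22, 2.57, 3.14, 3.14, 3.14].

## Interface

Orientations are given as [roll, pitch, yaw] about the fixed x, y, z axes, in that order (R = Rz(yaw) Ry(pitch) Rx(roll)).
In Python, from workcell import env, eyes gives the robot as it stands.
- The arm moves only by the tool move_arm, never from a script. Its argument "moves" is one flat list of numbers, 4 for each row, row after row: the shift along the tool's x, y, z in mm, then the turn about the tool's z in degrees. A call has 1 to 20 rows; each row shifts and turns the commanded pose from where the row before left it, along the tool's axes as they then stand; what a row does not reach is not made up. A row lasts 1/10 s, in which the tool goes at most 50 mm and 8.59 degrees, less where a joint would pass 70% of its speed; a pose out of reach is approached as far as the arm can. A call with a gripper value outside its range is refused whole. "hand" is the finger opening in mm, from 0 to 94, set as the call begins (left out, the last holds). The fingers move at their own pace and stop on an object; "newtons" is the grip in N (left out, the last holds). Time passes only in rows, so rows that do not move let the fingers close. It gives the time, the measured TCP pose, the force, the opening and the grip force at its end, in the units of the state.
- env.observe(): the state, without advancing time (a new reading comes with each control period).
- eyes.camera(name): name is "scene" or "top"; returns the picture (420x560x3 uint8, red, green, blue); there is no depth.
- eyes.camera_info(name): a dict with "fov_y" (degrees; the focal length in pixels is half the picture's height over the tangent of half this angle, whatever the lens; pixels are square), "cx", "cy" (the principal point, pixels), "R" (3x3) and "t" (3): a world point X has camera coordinates R X + t. Camera axes: x right, y down, z forward; pixel columns grow to the right and rows downward; lengths in m; the calibration is good to about 2 mm. A picture is of the moment at which its call begins. camera_info takes no time and is no camera call.
- env.finish_job(): hands the job in; it is judged then, once.
The state is a dict: "time": time; "q": joint angles; "qvel": joint speeds; "joint_efforts": joint torques, N m; "eef_pos": TCP position; "eef_rot": TCP orientation; "contact_force": force on the tool from outside, world axes, zero at the start; "torque": the same for the moment, N m; "opening": finger opening in m; "gripper_force": force on a finger pad.
Only numpy, scipy, OpenCV 4.12 (cv2) and the standard library are available. Lean on these libraries where they do the work, as an engineer would, in place of code of your own. Each camera call takes 0.05 s, during which the arm holds its last target. There are 200 camera calls.

## Task

Set the dark steel die block down flat and square inside the yellow outline on the magnetic work plate and let go of it. Then tilt the spring-centred jog lever all the way towards the green tab (never towards the red one), keep it there for a good second to switch the magnet on, and let it spring back upright. Leave the cup of punches and the brass finial where they are.

Things in the scene. Friction and masses are not known exactly. Their poses are not given: they have to be found in the camera images.
- die: Loose dark steel die block with a round brass rosette on top, 42 (own x) x 70 (own y) x 28 mm high, 0.5 to 0.75 kg, standing flat on the bench left or right of the work plate. Origin: centre of its underside; z up. Either way round is equal. Grip it across the 42 mm width.
- plate: Fixed magnetic work plate, grey ground-steel block with thin dark lines, 180 (own x) x 260 (own y) x 40 mm high. Origin: centre of its underside, on the bench; top at +40 mm. The magnet itself is not simulated: the block simply rests on the plate.
- mark_yellow: Yellow painted outline (flat, look only, 0.8 mm) in one of the four corners of the plate's top; the other three corners bear white outlines. Inside 54 (own x) x 82 (own y) mm, lines 7 mm wide. Origin: its centre, on the plate's top (40 mm above the bench). The block lies square when its own y runs along this y, either way round, with equal gaps of 6 mm all round.
- jog_box: Fixed grey control box, 90 (own x) x 120 (own y) x 50 mm high. Origin: centre of its underside. The lever stands at the centre of its top and tilts along the box's own y only.
- lever (a joint): Jog lever angle, rad: 0 upright; positive leans towards the box's own +y, negative towards -y; stops at +-0.5. A spring (0.7 N m/rad, about 4.5 N at the knob at full tilt) recentres it. The pivot is on the box's own z axis, 50 mm above its underside. Tilting past 0.33 to the green side for about a second switches the magnet on.
- lever_knob (a point): Centre of the lever's black ball knob, 28 mm in diameter, on a 10 mm steel rod, 75 mm from the pivot (125 mm above the bench when upright).
- tab_green: Green tab 34 (own x) x 22 (own y) x 2 mm, fixed on the box's top 42 mm from its centre, at the box's +y or -y end: the side to tilt to. Origin: centre of its underside.
- tab_red: Red tab of the same size at the box's opposite end: the wrong side.
- punch_cup: Bystander: loose dark steel cup of punches, 64 mm in diameter, about 130 mm high with its punches, origin at the centre of its underside.
- finial: Bystander: loose brass finial, 64 mm in diameter, 83 mm high, origin at the centre of its underside.
Things that resemble listed ones, but are neither listed nor needed, are in the scene too. Leave any orange look-alike of the die alone. Of the things that look like the jog_box, the larger one is meant.

How it is judged:
By the outcome, as a careful person would: the job done as asked, in the order asked, and still so for the second after the job is handed in, with the robot touching nothing.
It also fails if it takes over 54 s, if anything falls off the work surface, if the arm or the gripper's body presses on something with over 40 N, if the wrist force passes 120 N, or if a joint passes its speed limit or range.

## Working session

There is one attempt and no reset: what is moved stays moved. The work goes in short steps, Python scripts to look and compute and a tool call to move; the robot and the scene stay as the last step left them, time stands still between calls to the robot, and variables do not carry over. Pictures are saved under pics/ and viewed, at most 10 in all, crops included, and the job is handed in when it is done.

Besides the shell and the picture viewer there is one more tool, called in YAML: its name, and indented under it one key for each argument. move_arm: Moves the arm, as the interface text tells. Its arguments: {"type":"object","properties":{"moves":{"type":"array","items":{"type":"number"}},"hand":{"type":"number"},"newtons":{"type":"number"}},"required":["moves"]}

```bash
mkdir -p pics; ls
python3 - <<'E'
from workcell import env, eyes
import cv2
for n in("scene","top"):
    im=eyes.camera(n); cv2.imwrite(f"pics/{n}0.png",im[:,:,::-1]); print(n,eyes.camera_info(n))
print(env.observe())
E
```

```text
pics
scene {'fov_y': 53.49103382266134, 'cx': 274.6195453187714, 'cy': 205.7549552458201, 'R': array([[ 0.87302364,  0.48767601,  0.00134983],
       [ 0.34340407, -0.61278213, -0.71173851],
       [-0.34627065,  0.62182808, -0.70244322]]), 't': array([-0.43372454, -0.11443555,  1.3361446 ])}
top {'fov_y': 47.59569245713009, 'cx': 281.32038531223526, 'cy': 210.01864672382882, 'R': array([[ 0.02432151, -0.99964623,  0.01076458],
       [-0.99726408, -0.02501261, -0.069561  ],
       [ 0.06980564, -0.0090433 , -0.99751962]]), 't': array([-0.0280617 ,  0.5199496 ,  1.31521823])}
{'time': 0.1, 'q': array([-1.41459939e+00,  3.00400741e-01,  1.52152041e+00,  1.88131936e-05,
        1.32071051e+00, -6.65785358e-02]), 'qvel': array([-0.00032983, -0.001867  , -0.00188651,  0.00059703,  0.00125448,
        0.00157691]), 'joint_efforts': array([ 4.27232399e-04, -5.32646406e+01, -3.53284156e+01,  7.09057529e-02,
        2.35340249e-02, -6.88115301e-05]), 'eef_pos': array([ 0.12149175, -0.53616871,  0.20495059]), 'eef_rot': array([-3.14055716e+00, -8.73074951e-05,  2.22770757e-01]), 'contact_force': array([-0.4508848 ,  1.2655598 , -0.40033471]), 'torque': array([-0.00761328,  0.02250411,  0.0002578 ]), 'gripper_force': 0.0, 'opening': 0.09404860156611979}
```

View pics/top0.png

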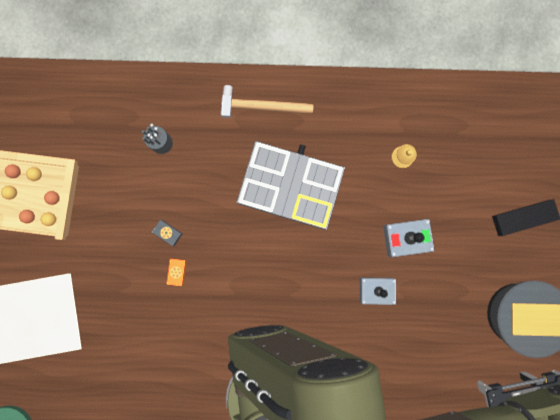

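View pics/scene0.png

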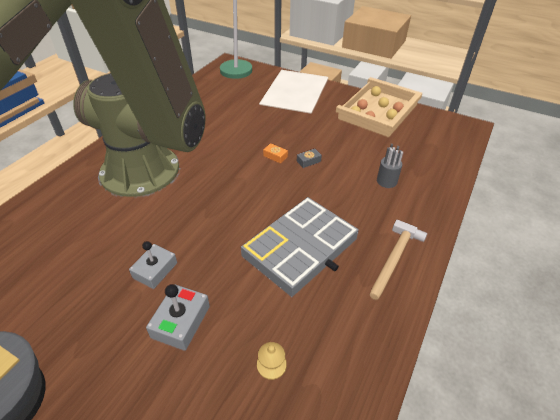

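The top view shows the die at (167,232), with the orange look-alike at (176,272). The yellow outline is at (313,210) and the plate centre at (291,185). The large jog box is at (411,238), with red at (395,240) and green at (427,236). The cup is at (157,138) and the finial at (404,155). The scene view agrees with this.

```bash
cat > h.py <<'E'
import numpy as np, cv2
from workcell import env, eyes
def cam(n):
    i=eyes.camera_info(n); f=210/np.tan(np.radians(i["fov_y"]/2))
    return np.array([[f,0,i["cx"]],[0,f,i["cy"]],[0,0,1]]),np.array(i["R"]),np.array(i["t"])
def H(n,z):  # world (x,y,1) on plane z -> pixel
    K,R,t=cam(n); return K@np.c_[R[:,0],R[:,1],R[:,2]*z+t]
def toplane(n,px,z):
    return cv2.perspectiveTransform(np.float64(px).reshape(-1,1,2),np.linalg.inv(H(n,z))).reshape(-1,2)
def rect(im,n,z,c,half,s):  # rectified patch: right = -y, up = +x, s px per m
    A=np.array([[0,-1/s,c[0]+half],[-1/s,0,c[1]+half],[0,0,1]])
    N=int(2*half*s); return cv2.warpPerspective(im,H(n,z)@A,(N,N),flags=cv2.INTER_CUBIC|cv2.WARP_INVERSE_MAP),A
def box(mask,A):
    c=max(cv2.findContours(mask.astype('uint8'),cv2.RETR_EXTERNAL,cv2.CHAIN_APPROX_NONE)[0],key=cv2.contourArea)
    p=cv2.perspectiveTransform(np.float64(c),A).reshape(-1,2)
    r=cv2.minAreaRect(np.float32(p*1000)); b=cv2.boxPoints(r)
    e=b[1]-b[0],b[2]-b[1]; l=max(e,key=np.linalg.norm)
    return np.round(r[0],1),np.round(r[1],1),"long axis deg",round(float(np.degrees(np.arctan2(l[1],l[0])))%180,1)
E
python3 - <<'E'
from h import *
out=[]
P={n:cv2.imread(f"pics/{n}0.png") for n in("top","scene")}
def go(name,px,z,half,fn):
    c=toplane("top",[px],z)[0]; row=[]
    for n in P:
        r,A=rect(P[n],n,z,c,half,300/(2*half)); row.append(r)
        hsv=cv2.cvtColor(r,cv2.COLOR_BGR2HSV).astype(int)
        m=fn(hsv); print(name,n,box(m,A))
        k=r.copy(); k[m]=(255,0,255); row[-1]=cv2.resize(np.hstack([r,k]),(400,200))
    out.append(np.hstack(row))
go("die",(167,232),.028,.075,lambda h:((h[...,2]<85)&(h[...,1]<110))|((h[...,0]>100)&(h[...,0]<130)&(h[...,2]<110)))
go("yellow",(313,210),.040,.075,lambda h:(h[...,0]>20)&(h[...,0]<35)&(h[...,1]>110)&(h[...,2]>120))
go("box",(411,238),.050,.1,lambda h:(h[...,1]<60)&(h[...,2]>100))
cv2.imwrite("pics/c1.png",np.vstack(out))
for nm,px,z in(("green",(427,236),.052),("red",(395,240),.052),("plate",(291,185),.04),("knob",(417,238),.125)): print(nm,toplane("top",[px],z))
E
```

```text
die top (array([449.1, 298. ]), array([69.8, 39.5]), 'long axis deg', 58.4)
die scene (array([467.1, 275.3]), array([77.9, 59.8]), 'long axis deg', 29.4)
yellow top (array([520.2, -98.4]), array([96.2, 68.4]), 'long axis deg', 74.8)
yellow scene (array([522.1, -93.6]), array([97.1, 70.9]), 'long axis deg', 74.6)
box top (array([ 451.8, -367.8]), array([ 92.1, 122.2]), 'long axis deg', 99.5)
box scene (array([ 465.1, -372.3]), array([106., 137.]), 'long axis deg', 99.2)
green [[ 0.45706102 -0.41393705]]
red [[ 0.44403419 -0.32652311]]
plate [[ 0.58896563 -0.04008793]]
knob [[ 0.44961861 -0.36501301]]
```

View pics/c1.png

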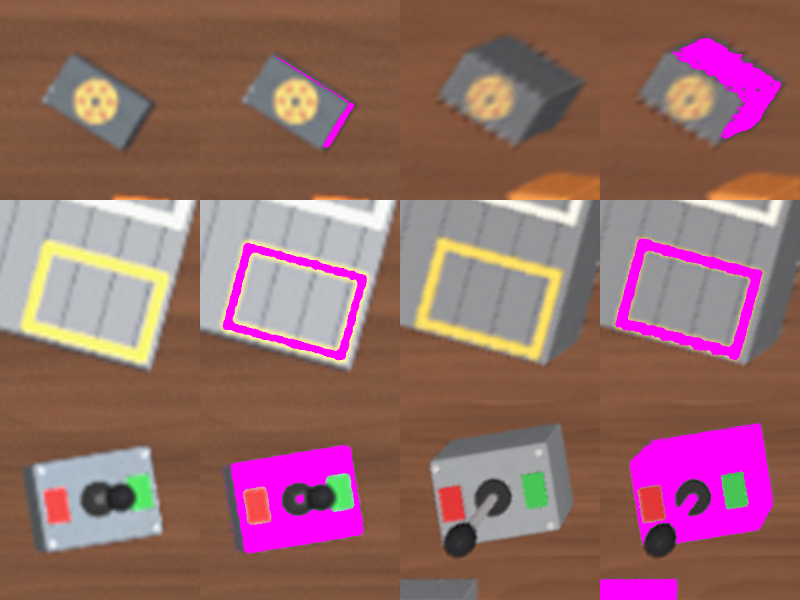

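The crops confirm three things: the yellow outline is 96×68 mm outside, the box is 120×90 mm, and green is at the world -y end. The die mask only caught the sides, so I'll refine it to the top face.

```bash
cat >> h.py <<'E'
def shift(x,y,z,yawdeg):  # shift in present tool axes (mm) and turn (deg) to reach pose
    from scipy.spatial.transform import Rotation as Ro
    s=env.observe(); R=Ro.from_euler("xyz",s["eef_rot"]).as_matrix()
    d=R.T@(np.array([x,y,z])-s["eef_pos"])*1000
    print("shift",d.round(1),"turn",round(float(np.degrees(s["eef_rot"][2])-yawdeg),2),"t",s["time"])
E
python3 - <<'E'
from h import *
for n in("top","scene"):
    im=cv2.imread(f"pics/{n}0.png"); r,A=rect(im,n,.028,(.449,.298),.075,2000)
    b,g,rr=[r[...,i].astype(int) for i in range(3)]
    hsv=cv2.cvtColor(r,cv2.COLOR_BGR2HSV)
    blu=b>rr-8
    print(n,[int(v) for v in np.percentile(hsv[...,2][blu],[5,25,50,75,95])])
    for th in (0,70,80,90): print(th,box(blu&(hsv[...,2]>th),A))
shift(.40,-.30,.205,12.8)
E
```

```text
top [92, 122, 128, 130, 133]
0 (array([449.6, 300.7]), array([72.2, 42.5]), 'long axis deg', 57.9)
70 (array([449.6, 300.7]), array([72.2, 42.5]), 'long axis deg', 57.9)
80 (array([450. , 301.3]), array([70.8, 42.5]), 'long axis deg', 57.9)
90 (array([450.2, 301.6]), array([70.1, 42.5]), 'long axis deg', 57.9)
scene [69, 82, 86, 119, 123]
0 (array([459.4, 291.2]), array([84.5, 66.3]), 'long axis deg', 57.8)
70 (array([459.5, 291.3]), array([84.1, 66.3]), 'long axis deg', 57.7)
80 (array([459.5, 291.3]), array([84.1, 66.3]), 'long axis deg', 57.7)
90 (array([454.2, 303.4]), array([69.3, 44.3]), 'long axis deg', 57.7)
shift [ 3.238e+02 -1.688e+02  2.000e-01] turn -0.04 t 0.1
```

move_arm:
  moves: [20,-10,0,0,40,-21,0,0,40,-21,0,0,40,-21,0,0,40,-21,0,0,40,-21,0,0,40,-21,0,0,40,-21,0,0,24,-12,0,0,14,-44,0,0,14,-44,0,0,14,-44,0,0,14,-44,0,0,14,-44,0,0,14,-44,0,0,14,-44,0,0,14,-44,0,0,14,-44,0,0,14,-44,0,0,14,-44,0,0]
  hand: 94

```text
time: 2.1
eef_pos: [0.4431, 0.2081, 0.2053]
eef_rot: [3.142, 0.0, 0.223]
contact_force: [0.4, -0.0, 1.5]
opening: 0.0941
gripper_force: 0.0
```

move_arm:
  moves: [14,-44,0,0,14,-44,0,0,0,0,0,-7.5,0,0,0,-7.5,0,0,0,-7.5,0,0,0,-7.5,0,0,0,-7.5,0,0,0,-7.5,0,0,0,0,0,0,0,0]

```text
time: 3.1
eef_pos: [0.4512, 0.2981, 0.2053]
eef_rot: [-3.141, 0.0, 1.004]
contact_force: [0.2, 0.8, -0.0]
opening: 0.0939
gripper_force: 0.0
```

```bash
python3 -c "
from h import *
shift(.451,.302,.008,57.9)"
```

```text
shift [  3.3  -2.3 197.3] turn -0.36 t 3.1
```

move_arm:
  moves: [3.3,-2.3,30,-0.4,0,0,40,0,0,0,40,0,0,0,40,0,0,0,25,0,0,0,15,0,0,0,6,0,0,0,4,0,0,0,0,0,0,0,0,0]

```text
time: 4.1
eef_pos: [0.4516, 0.3024, 0.0065]
eef_rot: [3.141, -0.001, 1.015]
contact_force: [0.4, 1.0, -0.5]
opening: 0.0938
gripper_force: 0.0
```

move_arm:
  moves: [0,0,0,0,0,0,0,0,0,0,0,0,0,0,0,0,0,0,0,0,0,0,0,0,0,0,0,0,0,0,0,0,0,0,0,0,0,0,0,0]
  hand: 30
  newtons: 40

```text
time: 5.1
eef_pos: [0.451, 0.3021, 0.0054]
eef_rot: [-3.141, 0.0, 1.015]
contact_force: [-0.4, 0.3, -0.8]
opening: 0.0415
gripper_force: 40.0
```

move_arm:
  moves: [0,0,-5,0,0,0,-10,0,0,0,-20,0,0,0,-25,0,0,0,-25,0,0,0,-15,0,-10,9,0,0,-20,18,0,0,-30,27,0,0,-30,27,0,0,-30,27,0,0,-30,27,0,0,-30,27,0,0,-30,27,0,0,-30,27,0,0,-30,27,0,0,-20,17,0,0,-11,9,0,0]

```text
time: 6.9
eef_pos: [0.5202, -0.098, 0.1048]
eef_rot: [-3.141, 0.001, 1.013]
contact_force: [-0.2, 0.0, -5.1]
opening: 0.0418
gripper_force: 40.0
```

move_arm:
  moves: [0,0,0,-2,0,0,0,-4,0,0,0,-4,0,0,0,-4,0,0,0,-2.5,0,0,0,0,0,0,0,0,0,0,0,0]

```text
time: 7.7
eef_pos: [0.5207, -0.0954, 0.1053]
eef_rot: [-3.141, -0.0, 1.302]
contact_force: [-0.8, 0.5, -5.4]
opening: 0.0415
gripper_force: 40.0
```

Run:
```python
from h import *
shift(.521,-.096,.0455,74.7)
out=[]
for n in("top","scene"):
    im=eyes.camera(n)[:,:,::-1].copy(); cv2.imwrite(f"pics/{n}1.png",im)
    out.append(rect(im,n,.104,(.52,-.1),.1,1900)[0])
cv2.imwrite("pics/c2.png",np.hstack(out))
```

```text
shift [-0.5  0.5 59.8] turn -0.08 t 7.7
```

View pics/c2.png

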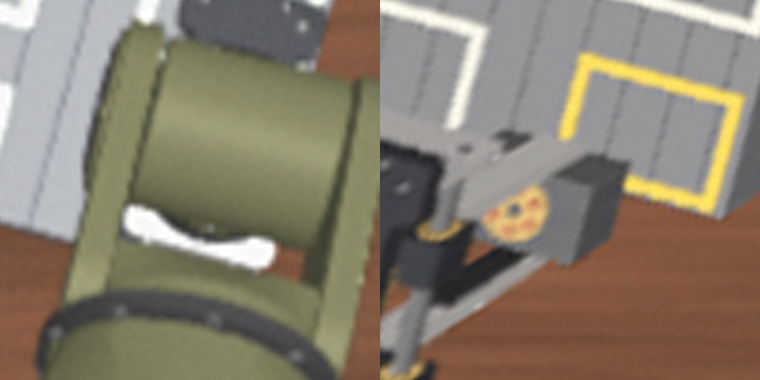

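The top camera is blocked by the arm. The scene view shows the die held level with its rosette centred between the pads. I'll lower it.

move_arm:
  moves: [-0.5,0.5,10,0,0,0,20,0,0,0,15,0,0,0,8,0,0,0,3,0,0,0,1,0,0,0,0,0,0,0,0,0,0,0,0,0]

```text
time: 8.7
eef_pos: [0.5214, -0.0962, 0.0489]
eef_rot: [3.141, -0.0, 1.303]
contact_force: [0.4, -0.4, -4.5]
opening: 0.0415
gripper_force: 40.0
```

move_arm:
  moves: [0,0,1,0,0,0,0.7,0,0,0,0.7,0,0,0,0,0,0,0,0,0]

```text
time: 9.2
eef_pos: [0.5212, -0.0961, 0.046]
eef_rot: [-3.142, 0.0, 1.303]
contact_force: [-0.4, 0.6, -5.1]
opening: 0.0414
gripper_force: 40.0
```

Run:
```python
from h import *
shift(.521,-.096,.0454,74.7)
im=eyes.camera("scene")[:,:,::-1].copy(); cv2.imwrite("pics/s2.png",im)
out=[rect(im,"scene",z,(.52,-.1),.09,2100)[0] for z in (.04,.068)]
cv2.imwrite("pics/c3.png",np.hstack(out))
```

```text
shift [ 0.1 -0.2  0.6] turn -0.03 t 9.2
```

View pics/c3.png

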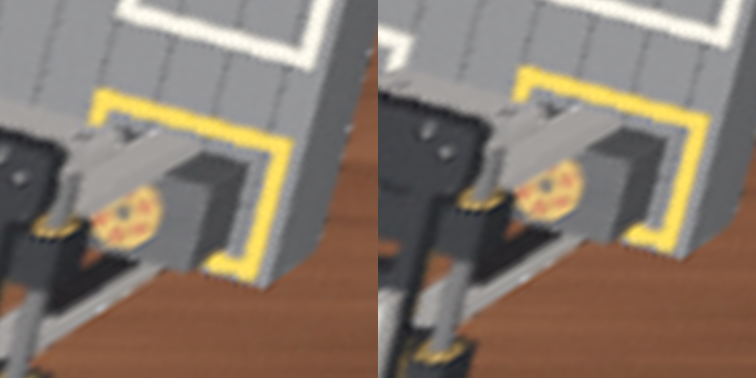

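The die is just above the plate inside the yellow outline, with even gaps where I can see them. I'll touch it down, release, retreat and check.

move_arm:
  moves: [0,0,0.5,0,0,0,0.3,0,0,0,0,0,0,0,0,0]

```text
time: 9.65
eef_pos: [0.5212, -0.0961, 0.0454]
eef_rot: [3.142, 0.0, 1.303]
contact_force: [-1.6, 0.3, 0.2]
opening: 0.0415
gripper_force: 40.0
```

move_arm:
  moves: [0,0,0,0,0,0,0,0,0,0,0,0,0,0,0,0,0,0,0,0,0,0,0,0,0,0,0,0,0,0,0,0]
  hand: 75

```text
time: 10.45
eef_pos: [0.5212, -0.0961, 0.0452]
eef_rot: [3.142, 0.0, 1.303]
contact_force: [0.4, -0.9, -0.9]
opening: 0.0751
gripper_force: 0.0
```

Run:
```python
from h import *
shift(.46,-.30,.205,9)
```

```text
shift [-212.8   -5.1 -159.7] turn 65.67 t 10.45
```

move_arm:
  moves: [0,0,-5,0,0,0,-15,0,0,0,-40,0,0,0,-40,0,0,0,-40,0,0,0,-20,0,-20,-1,0,0,-40,-2,0,0,-40,-2,0,0,-40,-3,0,0,-40,-3,0,0,-39,-2,0,0,-20,-1,0,0,0,0,0,-4.6,0,0,0,-5,0,0,0,-5,0,0,0,-5,0,0,0,-5]

```text
time: 12.25
eef_pos: [0.4445, -0.3229, 0.2056]
eef_rot: [3.141, 0.0, 1.736]
contact_force: [-0.2, -0.2, 0.1]
opening: 0.0753
gripper_force: 0.0
```

move_arm:
  moves: [0,0,0,0,0,0,0,0,0,0,0,0,0,0,0,0,0,0,0,0,0,0,0,0,0,0,0,0,0,0,0,0,0,0,0,0,0,0,0,0]
  hand: 0
  newtons: 20

```text
time: 13.25
eef_pos: [0.4445, -0.3229, 0.2052]
eef_rot: [3.142, -0.0, 1.732]
contact_force: [-0.6, -0.6, 0.5]
opening: 0.0011
gripper_force: 0.0
```

Run:
```python
from h import *
shift(.4447,-.3226,.108,99.3)
out=[]
for n in("top","scene"):
    im=eyes.camera(n)[:,:,::-1].copy(); cv2.imwrite(f"pics/{n}3.png",im)
    out.append(rect(im,n,.068,(.521,-.096),.075,5*500)[0])
cv2.imwrite("pics/c4.png",np.hstack(out))
im=cv2.imread("pics/top3.png")
r,A=rect(im,"top",.068,(.521,-.096),.075,2000)
hsv=cv2.cvtColor(r,cv2.COLOR_BGR2HSV); 
for th in (125,135,145):
    m=(hsv[...,2]<th)&(hsv[...,2]>90)&(hsv[...,1]<70); m=cv2.morphologyEx(m.astype('uint8'),cv2.MORPH_OPEN,np.ones((21,21)))
    print(th,box(m,A))
```

```text
shift [ 0.2  0.2 97.2] turn -0.04 t 13.25Traceback (most recent call last):
  File "<stdin>", line 13, in <module>
  File "h.py", line 14, in box
    c=max(cv2.findContours(mask.astype('uint8'),cv2.RETR_EXTERNAL,cv2.CHAIN_APPROX_NONE)[0],key=cv2.contourArea)
ValueError: max() iterable argument is empty
```

View pics/c4.png

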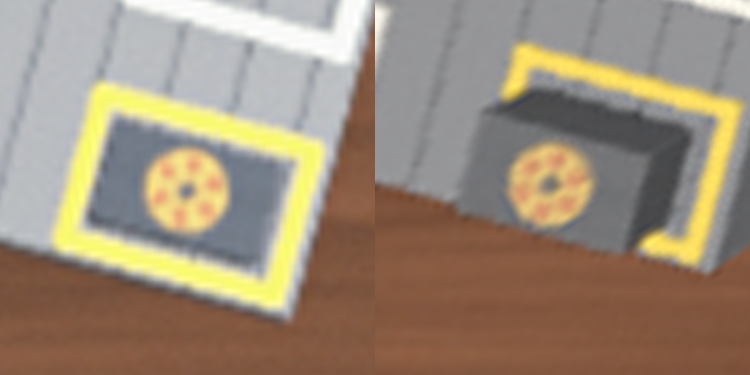

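View pics/scene3.png

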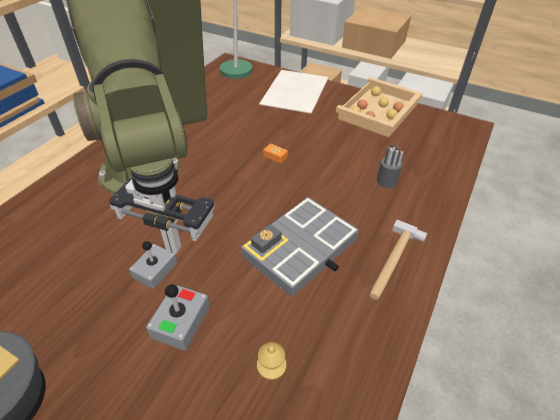

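The top view shows the die inside the outline, possibly slightly off along y. I'll put a number on it.

Run:
```python
from h import *
im=cv2.imread("pics/top3.png")
def yel(z):
    r,A=rect(im,"top",z,(.521,-.096),.075,2000); h=cv2.cvtColor(r,cv2.COLOR_BGR2HSV).astype(int)
    return r,A,h,(h[...,0]>20)&(h[...,0]<35)&(h[...,1]>90)&(h[...,2]>120)
r,A,h,m=yel(.04); print("outer",box(m,A))
r,A,h,m=yel(.068)
g=cv2.GaussianBlur(r,(0,0),2).max(axis=2)
print([int(v) for v in g[150,::12]],[int(v) for v in g[135:165].mean(0)[::12]])
c=cv2.findContours(m.astype('uint8'),cv2.RETR_EXTERNAL,cv2.CHAIN_APPROX_NONE)[0]; c=max(c,key=cv2.contourArea)
ins=cv2.fillPoly(np.zeros(m.shape,'uint8'),[c],1)
ins=cv2.erode(ins,np.ones((3,3)),iterations=17).astype(bool)
ros=(h[...,1]>90)
for th in(130,140,150,160): print(th,box(ins&((g<th)|(cv2.dilate((ros&ins).astype('uint8'),np.ones((3,3)))>0)),A))
rm=cv2.morphologyEx(((h[...,0]<30)&(h[...,1]>80)&ins).astype('uint8'),cv2.MORPH_OPEN,np.ones((5,5)))
c=max(cv2.findContours(rm,0,1)[0],key=cv2.contourArea);(u,v),_=cv2.minEnclosingCircle(c)
print("rosette",cv2.perspectiveTransform(np.float64([[[u,v]]]),A))
```

```text
outer (array([520.2, -98.3]), array([97.5, 70.1]), 'long axis deg', 74.7)
[180, 192, 193, 192, 192, 249, 210, 136, 137, 136, 233, 242, 189, 201, 238, 206, 137, 136, 139, 176, 250, 228, 136, 136, 136] [180, 192, 192, 192, 197, 248, 207, 134, 135, 135, 221, 240, 215, 223, 240, 196, 135, 136, 138, 181, 248, 224, 138, 136, 136]
130 (array([520. , -95.5]), array([32., 32.]), 'long axis deg', 0.0)
140 (array([518.2, -94.6]), array([70. , 42.4]), 'long axis deg', 74.8)
150 (array([518.2, -95. ]), array([71.4, 44.2]), 'long axis deg', 74.6)
160 (array([518.5, -95.5]), array([72.5, 45.6]), 'long axis deg', 74.7)
rosette [[[ 0.51995652 -0.09541304]]]
```

Run:
```python
from h import *
def rosette(f,n,z,c):
    r,A=rect(cv2.imread(f),n,z,c,.03,8000); h=cv2.cvtColor(r,cv2.COLOR_BGR2HSV).astype(int)
    m=((h[...,0]<30)&(h[...,1]>75)&(h[...,2]>130)).astype('uint8')
    m=cv2.morphologyEx(m,cv2.MORPH_OPEN,np.ones((15,15)))
    c=max(cv2.findContours(m,0,1)[0],key=cv2.contourArea);(u,v),(a,b),_=cv2.fitEllipse(c)
    print(n,z,(1000*cv2.perspectiveTransform(np.float64([[[u,v]]]),A)).round(1),round(a/8,1),round(b/8,1))
for n in("top","scene"): rosette(f"pics/{n}3.png",n,.069,(.519,-.095)); rosette(f"pics/{n}0.png",n,.029,(.451,.302))
```

```text
top 0.069 [[[519.9 -95.4]]] 32.7 33.1
top 0.029 [[[450.  302.4]]] 32.9 33.5
scene 0.069 [[[522.9 -91.8]]] 32.4 33.5
scene 0.029 [[[452.9 305.9]]] 32.2 36.2
```

Both cameras put the die about 2.4 mm too far along +y (gaps of roughly 3.6 and 8.4 mm). There's plenty of time, so I'll go back, regrip and correct it.

move_arm:
  moves: [0,0,0,4.6,0,0,0,5,0,0,0,5,0,0,0,5,0,0,0,5,20,1,0,0,40,2,0,0,40,2,0,0,40,3,0,0,40,3,0,0,39,2,0,0,20,1,0,0,0,0,0,0,0,0,0,0,0,0,0,0]
  hand: 80

```text
time: 14.85
eef_pos: [0.521, -0.0971, 0.2052]
eef_rot: [-3.142, 0.0, 1.302]
contact_force: [-0.4, 0.1, -0.2]
opening: 0.0802
gripper_force: 0.0
```

```bash
python3 -c "
from h import *
shift(.5212,-.0961,.0453,74.66)"
```

```text
shift [ 1.000e+00 -1.000e-01  1.599e+02] turn -0.05 t 14.85
```

move_arm:
  moves: [1,0,20,0,0,0,40,0,0,0,40,0,0,0,35,0,0,0,15,0,0,0,6,0,0,0,3,0,0,0,0,0,0,0,0,0]

```text
time: 15.75
eef_pos: [0.522, -0.0955, 0.0473]
eef_rot: [3.14, -0.0, 1.303]
contact_force: [-0.3, -0.3, 0.7]
opening: 0.08
gripper_force: 0.0
```

move_arm:
  moves: [0,0,0,0,0,0,0,0,0,0,0,0,0,0,0,0,0,0,0,0,0,0,0,0,0,0,0,0,0,0,0,0,0,0,0,0,0,0,0,0]
  hand: 30
  newtons: 40

```text
time: 16.75
eef_pos: [0.5215, -0.0951, 0.0463]
eef_rot: [3.142, -0.0, 1.303]
contact_force: [-0.1, 1.3, 0.4]
opening: 0.0418
gripper_force: 40.0
```

move_arm:
  moves: [0,0,-1.5,0,0,0,-1.5,0,0,0,0,0,-1.2,0.2,0,0,-1.2,0.2,0,0,0,0,0,0,0,0,0,0,0,0,1.5,0,0,0,1,0,0,0,0,0,0,0,0,0]

```text
time: 17.85
eef_pos: [0.5212, -0.0975, 0.0467]
eef_rot: [-3.141, 0.0, 1.303]
contact_force: [0.8, -0.0, -4.2]
opening: 0.0417
gripper_force: 40.0
```

move_arm:
  moves: [0,0,0.5,0,0,0,0.2,0,0,0,0,0,0,0,0,0]

```text
time: 18.25
eef_pos: [0.5213, -0.0976, 0.0463]
eef_rot: [3.141, -0.0, 1.303]
contact_force: [-1.6, 0.7, 0.7]
opening: 0.0417
gripper_force: 40.0
```

move_arm:
  moves: [0,0,0,0,0,0,0,0,0,0,0,0,0,0,0,0,0,0,0,0,0,0,0,0,0,0,0,0,0,0,0,0]
  hand: 75

```text
time: 19.05
eef_pos: [0.5212, -0.0976, 0.0461]
eef_rot: [3.142, -0.0, 1.303]
contact_force: [-1.2, -0.2, -0.0]
opening: 0.075
gripper_force: 0.0
```

move_arm:
  moves: [0,0,-5,0,0,0,-15,0,0,0,-40,0,0,0,-40,0,0,0,-40,0,0,0,-20,0,-20,-1,0,0,-40,-2,0,0,-40,-2,0,0,-40,-3,0,0,-38,-3,0,0,-38,-2,0,0,-20,-1,0,0,0,0,0,-4.6,0,0,0,-5,0,0,0,-5,0,0,0,-5,0,0,0,-5]

```text
time: 20.85
eef_pos: [0.4453, -0.3214, 0.2064]
eef_rot: [3.141, 0.0, 1.736]
contact_force: [0.9, -0.1, 0.8]
opening: 0.0751
gripper_force: 0.0
```

move_arm:
  moves: [0,0,0,0,0,0,0,0,0,0,0,0,0,0,0,0,0,0,0,0,0,0,0,0,0,0,0,0,0,0,0,0,0,0,0,0,0,0,0,0]
  hand: 0
  newtons: 20

```text
time: 21.85
eef_pos: [0.4453, -0.3215, 0.206]
eef_rot: [-3.142, -0.0, 1.732]
contact_force: [0.5, 0.6, 0.4]
opening: 0.0007
gripper_force: 0.0
```

Run:
```python
from h import *
shift(.4447,-.3226,.108,99.3)
out=[]
for n in("top","scene"):
    im=eyes.camera(n)[:,:,::-1].copy(); cv2.imwrite(f"pics/{n}4.png",im)
    out.append(rect(im,n,.04,(.521,-.096),.06,3000)[0])
    r,A=rect(im,n,.069,(.519,-.097),.03,8000); h=cv2.cvtColor(r,cv2.COLOR_BGR2HSV).astype(int)
    m=((h[...,0]<30)&(h[...,1]>75)&(h[...,2]>130)).astype('uint8')
    m=cv2.morphologyEx(m,cv2.MORPH_OPEN,np.ones((15,15)))
    c=max(cv2.findContours(m,0,1)[0],key=cv2.contourArea);(u,v),(a,b),_=cv2.fitEllipse(c)
    print(n,(1000*cv2.perspectiveTransform(np.float64([[[u,v]]]),A)).round(1),a/8,b/8)
    # knob on plane .125
    r,A=rect(im,n,.125,(.452,-.367),.05,4000); g=cv2.cvtColor(r,cv2.COLOR_BGR2HSV)[...,2]
    m=cv2.morphologyEx((g<60).astype('uint8'),cv2.MORPH_OPEN,cv2.getStructuringElement(2,(61,61)))
    cs=cv2.findContours(m,0,1)[0]
    for c in cs: (u,v),q=cv2.minEnclosingCircle(c); print(n,"dark blob",(1000*cv2.perspectiveTransform(np.float64([[[u,v]]]),A)).round(1),q/4)
cv2.imwrite("pics/c5.png",np.hstack(out))
```

```text
shift [-1.  -0.8 98. ] turn -0.04 t 21.85
top [[[519.5 -97.8]]] 32.612953186035156 32.86967849731445
scene [[[522.3 -94.2]]] 32.36362075805664 33.93758010864258
scene dark blob [[[ 455.  -363.6]]] 15.613067626953125
```

View pics/c5.png

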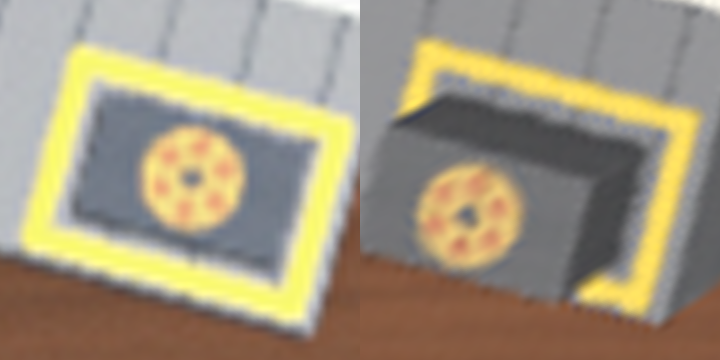

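The die is now centred: the top view gives (519.5,-97.8) against (520.2,-98.3) for the outline, and the scene view agrees within 1 mm. Next is the lever, pushing the knob from the red side.

move_arm:
  moves: [0,0,20,0,0,0,35,0,0,0,30,0,0,0,13,0,-8,0,0,0,-8,0,0,0,-4,0,0,0,-4,0,0,0,-4,0,0,0,-4,0,0,0,-4,0,0,0,-4,0,0,0,-4,0,0,0,0,0,0,0,0,0,0,0]

```text
time: 23.45
eef_pos: [0.4524, -0.3648, 0.1079]
eef_rot: [-3.141, -0.0, 1.732]
contact_force: [0.2, 2.7, -0.4]
opening: 0.0001
gripper_force: 1.4
```

move_arm:
  moves: [-3,0,0,0,-3,0,0,0,-3,0,0,0,-2,0,0,0,0,0,0,0]

```text
time: 23.95
eef_pos: [0.4539, -0.3756, 0.1075]
eef_rot: [-3.141, -0.001, 1.732]
contact_force: [-0.0, 5.7, -3.2]
opening: 0.0005
gripper_force: 2.7
```

move_arm:
  moves: [-1,0,0,0,-1,0,0,0,0,0,0,0]

```text
time: 24.25
eef_pos: [0.4542, -0.3773, 0.1073]
eef_rot: [-3.141, -0.002, 1.732]
contact_force: [-0.3, 4.7, -4.1]
opening: 0.0002
gripper_force: 3.1
```

move_arm:
  moves: [-1,0,0,0,-1,0,0,0,0,0,0,0]

```text
time: 24.55
eef_pos: [0.4544, -0.3786, 0.1072]
eef_rot: [-3.14, -0.003, 1.733]
contact_force: [-1.5, 10.8, -3.2]
opening: 0.0008
gripper_force: 5.3
```

Run:
```python
from h import *
out=[]
for n in("top","scene"):
    im=eyes.camera(n)[:,:,::-1].copy()
    out.append(rect(im,n,.12,(.452,-.39),.09,2200)[0])
print(env.observe()["contact_force"])
cv2.imwrite("pics/c6.png",np.hstack(out))
```

```text
[-1.13746231 10.31014273 -3.91858368]
```

View pics/c6.png

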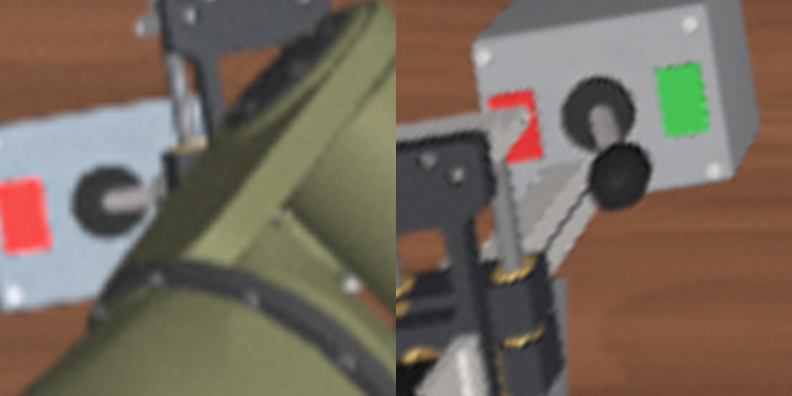

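The lever leans towards green, and the force has jumped to 11 N, so it's on the stop. I'll hold it, then ease it back upright and retreat.

move_arm:
  moves: [0,0,0,0,0,0,0,0,0,0,0,0,0,0,0,0,0,0,0,0,0,0,0,0,0,0,0,0,0,0,0,0,0,0,0,0,0,0,0,0,0,0,0,0,0,0,0,0,0,0,0,0,0,0,0,0,0,0,0,0,0,0,0,0]

```text
time: 26.25
eef_pos: [0.4543, -0.3786, 0.1072]
eef_rot: [-3.14, -0.003, 1.733]
contact_force: [-1.5, 9.9, -3.4]
opening: 0.0005
gripper_force: 5.2
```

move_arm:
  moves: [3,0,0,0,3,0,0,0,3,0,0,0,3,0,0,0,3,0,0,0,3,0,0,0,3,0,0,0,3,0,0,0,3,0,0,0,3,0,0,0,3,0,0,0,2,0,0,0,2,0,0,0,2,0,0,0,2,0,0,0,2,0,0,0,3,0,0,0,5,0,0,0,5,0,0,0,5,0,0,0]

```text
time: 28.25
eef_pos: [0.4449, -0.319, 0.1081]
eef_rot: [3.142, -0.0, 1.733]
contact_force: [0.7, -0.4, -1.3]
opening: 0.0003
gripper_force: 0.0
```

move_arm:
  moves: [0,0,-20,0,0,0,-40,0,0,0,-30,0,0,0,-10,0,0,0,0,0,0,0,0,0,0,0,0,0]

```text
time: 28.95
eef_pos: [0.4446, -0.3191, 0.2064]
eef_rot: [-3.14, -0.002, 1.732]
contact_force: [-0.0, 0.6, 0.7]
opening: 0.0008
gripper_force: 0.0
```

Run:
```python
from h import *
im=eyes.camera("scene")[:,:,::-1].copy(); cv2.imwrite("pics/s6.png",im)
print(env.observe()["contact_force"])
```

```text
[ 0.59771081 -0.08604985 -0.14826664]
```

View pics/s6.png

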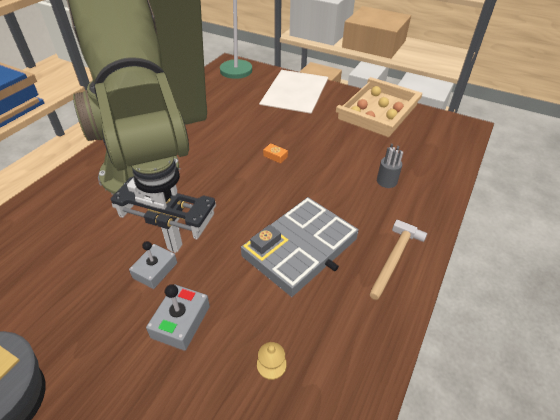

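The lever is upright again with its knob at (171,291). The die is in the yellow outline at (266,240), the cup and finial haven't moved, and the arm is clear of everything.

```bash
python3 -c "
from workcell import env
print(env.finish_job())"
```

```text
the job is handed in; nothing more can be done
None
```

The job is handed in at about 29 s: the die sits flat and square in the yellow outline (within about 1 mm of centre), the lever was held against its green-side stop for over 1.5 s and is upright again, and the cup and finial were left alone.

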